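Start the crank screw of a bench tube clamp

ROBOT

A 6-joint arm with a two-finger parallel gripper is mounted at the origin on the work surface. World frame = base frame: x ahead of the robot, y to its left, z up, the work surface at z = 0. Lengths are in mm, angles in rad, forces in N, time in s.
With the tool pointing down it reaches from about 300 to 775 mm from the base axis. Payload 14.6 kg.
Tool frame: the origin (TCP) lies on the centre line of the jaws, within the pads' length; the fingertips stand 19 mm ahead of it and the grasp point (between the pads) is the TCP (bot.tip_reach is the distance from the TCP to the fingertips, in mm); y points along the fingers, x is the direction in which the jaws open and shut, and the axes are right-handed (so a half turn about y gives the same grasp; the last joint's range is limited). The gripper opens to 85 mm and grips with 20 to 120 N. Pads are 22 mm wide; open, the fingers measure 114 mm over their backs; the gripper's body (76 mm by 85 mm) begins 54 mm behind the grasp point. The pads swing forward as they close: fully open they stand 13 mm farther back than shut.
Start: joints at [-0.067, 0.3, 1.521, -0, 1.321, -0.067], TCP at [549.991, -0.002, 250.281] pointing down, gripper open.
Joint ranges: [-3.03, 3.03], [-0.79, 2.21], [0.23, 2.52], [-1.04, 4.18], [0, 3.07], [-2.55, 2.55]. Speed limits (rad/s): [2.22, 2.22, 2.57, 3.14, 3.14, 3.14].

INTERFACE

Orientations are given as a unit quaternion [w, x, y, z].
In Python, from rig import bot gives the robot as it stands. Calls block until the motion is done:
- bot.move_to(position, orientation): joint-space move of the TCP to a pose.
- bot.servo_line(position, attitude=None, speed=150, until_force=None): straight line of the TCP; attitude=None keeps the orientation; speed is the mean speed in mm/s. With until_force (N) it stops when the force on the tool has changed by that much, and returns True; else False.
- bot.move_joints(angles): joint-space move.
- bot.move_gripper(opening, grip_force=None): finger opening in mm; grip_force is the grip in N (None keeps the last); returns when the fingers have stopped.
- bot.dwell(seconds).
- bot.ik(position, orientation): joint angles nearest the present ones, or None.
- bot.read_state(): the state.
- bot.read_camera(name): name is "scene" or "side" or "wrist"; returns a dict with "image" (480x640x3 uint8, blue, green, red), "depth" (480x640 float32, mm along the optical axis (not along the pixel's ray), 0 where there is no reading), "fovy" (degrees; the focal length in pixels is half the picture's height over the tangent of half this angle, whatever the lens; pixels are square), "cx", "cy" (the principal point, pixels), "k1" (the pictures are not rectified: a ray, as slopes to the right and down, at radius r is drawn at 1 + k1 r^2 times it, then the intrinsics apply), "eye" and "attitude" of the camera in the world; the wrist camera has in their place "mount" (4x4, takes a point from camera to tool coordinates, whose origin is the TCP and whose axes are the tool frame's). Camera axes: x right, y down, z forward; pixel columns grow to the right and rows downward; lengths in mm; the calibration is good to about 2 mm. A picture is of the moment at which its call begins: read the wrist's pose just before it.
A pose or a line that the arm cannot do raises bot.MotionError and nothing moves.
- bot.finish_job(): hands the job in, once; it reports no verdict.
The state is a dict: "clock": time; "joint_positions": joint angles; "qvel": joint speeds; "effort": joint torques, N m; "ee_pos": TCP position; "tool_rot": TCP orientation; "ft_force": force on the tool from outside, world axes, zero at the start; "moment": the same for the moment, N m; "grip_width": finger opening in mm.
Only numpy, scipy, OpenCV 4.12 (cv2) and the standard library are available. Lean on these libraries where they do the work, as an engineer would, in place of code of your own. Each camera call takes 0.05 s, during which the arm holds its last target.

TASK

The cap of the bench tube clamp is shut on a frame tube and its crank screw stands loose on the first thread of the brass boss. Draw the upright locating pin, which blocks the crank, out of its bore and leave it hanging by its collar in the slotted bracket on the clamp's side; then turn the crank backward (anticlockwise from above), letting the screw ride on the thread by its own weight, until you feel it drop, and from that drop turn it forward (clockwise) one full turn. Finish gripping the crank's handle, holding the screw still there, and leave the other things on the bench where they lie.

Things in the scene. Friction and masses are not known exactly. Their poses are not given: they have to be found in the camera images.
- clamp: Grey cast bench tube clamp, fixed. Origin on the bench top below the screw's vertical axis; x points from the screw to the clamped tube (35 mm thick, 420 long, along y, axis at x 88, z 79 mm), z up. Base plate 215 x 150 mm. Cap top 90 mm above the bench for x -35 to 45, y -38 to 68 mm, rising to 108 mm over the tube.
- pin: Loose upright steel pin, about 0.18 kg. Origin on its axis at the collar's underside, z up. Collar 30 mm across, 5 thick; above it a round grip 16 mm across, top 70 mm above the origin; below, a 12 mm shank 58 mm long. At first in a 14 mm bore of the cap, 48 mm from the screw axis along the clamp's +y, collar on the cap (90 mm up): 58 mm of lift frees it. The crank arm cannot pass its grip.
- notch (a point): Seat of the parking slot, at the top face (66 mm up) of the 10 mm thick bracket on the clamp's +y side, 112 mm from the screw axis. Slot 17 mm wide along the clamp's x, open to -x (open edge 20 mm from here), closed end 8.5 mm beyond in +x. The shank enters from the open side, then the collar rests on the prongs with the pin's origin here. Its z is up, x the clamp's x.
- hub (a point): Centre of the top of the crank's round hub (36 mm across), on the screw axis, about 150 mm above the bench; rises and falls with the screw. The crank arm is 20 mm wide and 14 thick, its middle 14 mm below this point.
- handle: Black revolving grip of the crank: upright cylinder 22 mm across, 63 mm tall, free to spin on its stem, 65 mm from the screw axis. Origin at the centre of its lower end, about 146 mm above the bench; the crank arm is right below it.
- screw_turn (a joint): Turn of the screw and crank, rad, counted over many turns: 0 with the crank along the clamp's -y; grows turning forward (clockwise from above). Starts between -1.4 and 1.4. Needs about 1 N at the handle and stays where left. The angle of the thread's drop is not given: roughly 0.3 to 0.9 turn backward from the start. Screw parts that turn weigh 0.75 kg.
- screw_lift (a joint): Height of the screw, m, up positive. 5 mm pitch, right-handed: rises 5 mm per turn backward, sinks 5 mm per turn forward. Turned backward past the thread's start it falls 5 mm at once by its weight (7 N); a firm grip that does not go down with it holds it up, a push on the handle's side leaves it free. Turned on backward it climbs again and drops one turn later.
- spanner: combination spanner lying on the bench, 180 mm long; origin under its middle; a bystander
- grease: low round steel tin, 72 mm across, 55 mm tall; origin at the centre of its underside; a bystander
- sprocket: flat steel chainring, 116 mm across, lying flat; a bystander
- pedal: bicycle pedal, about 95 x 110 mm, 24 mm tall, lying flat; a bystander
- screwdriver: screwdriver lying on the bench, 200 mm long; a bystander
- hammer: hammer lying on the bench, 280 mm long; a bystander
- hardware_tray: grey open tray of nuts and bolts, 120 x 170 mm, 35 mm tall; a bystander

How it is judged:
By the outcome, as a careful person would: the job done as asked, in the order asked, and still so for the second after the job is handed in, while the arm keeps its last pose, push and grip.
It also fails if it takes over 72 s, if anything falls off the work surface, if the arm or the gripper's body presses on something with over 40 N, if the wrist force passes 120 N, or if a joint passes its speed limit or range.

## Working session

There is one attempt and no reset: what is moved stays moved. The work goes in short steps, each a Python script; the robot and the scene stay as the last script left them, time stands still between calls to the robot, and variables do not carry over. Pictures are saved under pics/ and viewed, and the job is handed in when it is done.

```bash
ls; mkdir -p pics
python3 - <<'E'
from rig import bot
import cv2
s=bot.read_state();print(s)
for n in ["scene","side","wrist"]:
    c=bot.read_camera(n)
    cv2.imwrite(f"pics/a_{n}.png",c["image"])
    print(n,{k:v for k,v in c.items() if k not in("image","depth")})
E
```

```text
pics
{'clock': 0.0, 'joint_positions': array([-6.66234397e-02,  3.00490716e-01,  1.52163542e+00,  8.61545526e-06,
        1.32070771e+00, -6.66376265e-02]), 'qvel': array([-0.00115008,  0.00022621,  0.00206007, -0.0009635 , -0.00101117,
        0.00055116]), 'effort': array([ 2.33377898e-03, -5.43485534e+01, -3.61782753e+01,  2.82532977e-05,
        4.14875918e-03, -3.55991256e-05]), 'ee_pos': array([5.49767222e+02, 1.59523060e-03, 2.49687558e+02]), 'tool_rot': array([ 7.07138807e-01, -7.07074483e-01,  4.33397342e-04,  4.41917576e-04]), 'ft_force': array([ 0.0853903 ,  0.09060345, -0.24524213]), 'moment': array([ 0.01701741, -0.0187509 ,  0.05361485]), 'grip_width': 85.83584849493572}
scene {'fovy': 49.50677323629322, 'cx': 321.9908878933132, 'cy': 237.4222141332258, 'k1': -0.03350246109155883, 'eye': array([1575.39872837,  479.45960519,  962.28730233]), 'attitude': array([-0.21830357,  0.4756623 ,  0.76512923, -0.3750549 ])}
side {'fovy': 48.7883567279904, 'cx': 317.30646707844227, 'cy': 233.12705943735887, 'k1': -0.06279930610764432, 'eye': array([  79.24775998, -865.64340232, 1256.98950034]), 'attitude': array([-0.3285277 ,  0.90376783, -0.25481076,  0.10170912])}
wrist {'fovy': 60.12564804717675, 'cx': 324.0173156496059, 'cy': 244.62905777612096, 'k1': -0.042163130620131176, 'mount': array([[ 9.99999595e-01,  3.48537131e-04,  8.30213849e-04,
        -7.07306416e-02],
       [-6.97328341e-04, -2.83522704e-01,  9.58965271e-01,
        -1.22940737e+02],
       [ 5.69619480e-04, -9.58965461e-01, -2.83522346e-01,
         7.20582457e+01],
       [ 0.00000000e+00,  0.00000000e+00,  0.00000000e+00,
         1.00000000e+00]])}
```

View pics/a_scene.png

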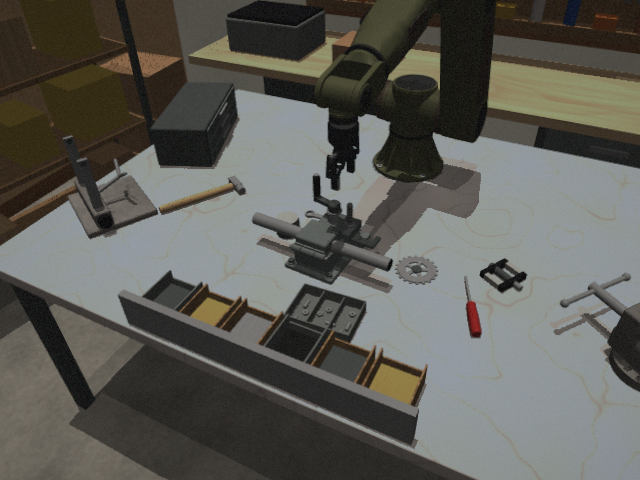

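View pics/a_side.png

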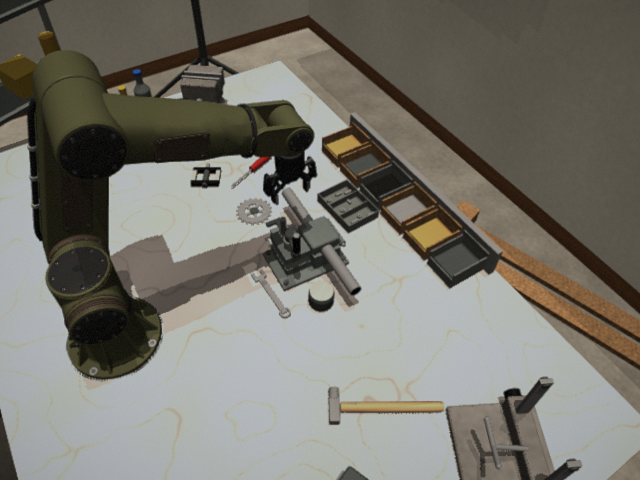

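View pics/a_wrist.png

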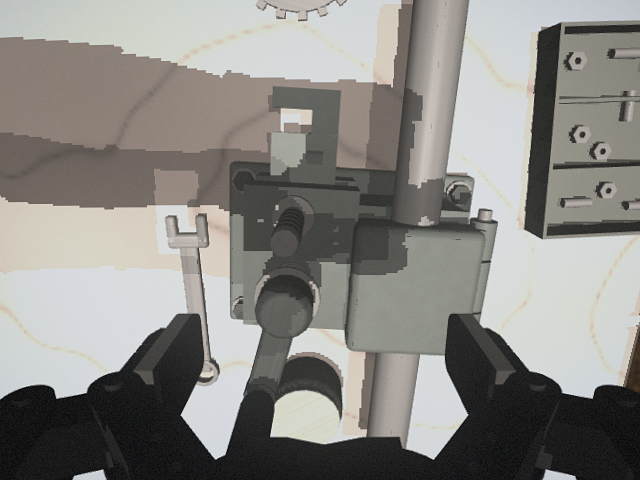

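The wrist view shows the hub near (287,300), the pin at (290,230), the slotted bracket at (295,125), and the black handle partly in view at (255,420). The clamp's axes lie roughly along the world axes. Next I'll measure these with rays and depth.

```bash
cat > h.py <<'E'
import numpy as np, cv2
from scipy.spatial.transform import Rotation as R
from rig import bot
def rot(q): return R.from_quat([q[1],q[2],q[3],q[0]]).as_matrix()
def qt(M):
    x,y,z,w=R.from_matrix(M).as_quat(); return [w,x,y,z]
def campose(c,s=None):
    if "mount" in c:
        M=np.array(c["mount"]);T=rot(s["tool_rot"])
        return T@M[:3,3]+s["ee_pos"], T@M[:3,:3]
    return np.array(c["eye"]), rot(c["attitude"])
def K(c):
    f=240/np.tan(np.radians(c["fovy"])/2)
    return np.array([[f,0,c["cx"]],[0,f,c["cy"]],[0,0,1]]),np.array([c["k1"],0,0,0.])
def slopes(c,uv):
    k,d=K(c); return cv2.undistortPoints(np.array(uv,float).reshape(-1,1,2),k,d).reshape(-1,2)
def rays(c,s,uv):
    e,A=campose(c,s); sl=slopes(c,uv); return e,(A@np.c_[sl,np.ones(len(sl))].T).T
def onplane(c,s,uv,z):
    e,d=rays(c,s,uv); return e+d*((z-e[2])/d[:,2])[:,None]
def cloud(c,s):
    v,u=np.mgrid[0:480,0:640]; e,d=rays(c,s,np.c_[u.ravel(),v.ravel()])
    P=e+d*c["depth"].ravel()[:,None]; P[c["depth"].ravel()==0]=np.nan
    return P.reshape(480,640,3)
def proj(c,s,P):
    e,A=campose(c,s);k,d=K(c);p=(np.atleast_2d(P)-e)@A
    return cv2.projectPoints(p.reshape(-1,1,3),np.zeros(3),np.zeros(3),k,d)[0].reshape(-1,2)
# tool quaternion pointing down with jaw axis x at angle a (world)
def down(a): 
    x=np.array([np.cos(a),np.sin(a),0]);y=np.array([0,0,-1.]);return qt(np.c_[x,y,np.cross(x,y)])
E
python3 - <<'E'
from h import *
s=bot.read_state();out={}
for n in ["wrist","scene","side"]:
    c=bot.read_camera(n);P=cloud(c,s);out[n]=P
    np.savez(f"pics/{n}0.npz",P=P,img=c["image"])
    if n=="wrist":
        for uv in [(287,300),(290,232),(295,125),(320,110),(300,165),(420,290),(305,180),(255,420),(375,300),(420,150),(350,180),(100,300)]:
            print(uv,P[uv[1],uv[0]].round(1))
# height slices from wrist
P=out["wrist"]; 
for lo,hi in [(86,94),(63,69),(104,112),(140,156),(156,164)]:
    m=(P[...,2]>lo)&(P[...,2]<hi); q=P[m]; print(lo,hi,m.sum(),np.nanpercentile(q,[1,50,99],axis=0).round(1).tolist() if m.sum() else '')
E
```

```text
(287, 300) [528.2 -27.8 149.4]
(290, 232) [531.8  16.1 159.8]
(295, 125) [ 5.247e+02  7.000e+01 -2.000e-01]
(320, 110) [547.   80.6  65.4]
(300, 165) [532.2  42.   65.2]
(420, 290) [616.2 -38.8 108. ]
(305, 180) [535.8  31.1  65.7]
(255, 420) [510.7 -89.8 177. ]
(375, 300) [585.4 -46.6 107.4]
(420, 150) [613.   54.8  94.7]
(350, 180) [570.9  27.1  35.6]
(100, 300) [327.5 -95.9  -1.1]
86 94 17242 [[491.7, -171.0, 86.3], [562.3, 5.6, 89.7], [637.2, 141.6, 93.9]]
63 69 5469 [[511.4, 8.9, 63.6], [539.2, 57.8, 65.4], [599.5, 95.4, 68.3]]
104 112 14572 [[567.7, -87.8, 104.5], [608.9, -36.4, 107.4], [655.5, 4.1, 109.1]]
140 156 4824 [[500.2, -97.7, 140.4], [520.4, -45.6, 146.4], [541.5, 17.4, 155.3]]
156 164 950 [[498.0, -99.6, 156.2], [525.7, 7.5, 159.3], [535.8, 17.3, 163.7]]
```

Run:
```python
from h import *
D={n:np.load(f"pics/{n}0.npz") for n in ["wrist","scene","side"]}
for n in D:
    P=D[n]["P"];img=D[n]["img"].astype(int)
    near=(abs(P[...,0]-530)<110)&(abs(P[...,1]+20)<160)
    # tube (z 90..97, crest) direction
    m=near&(P[...,2]>92.5)&(P[...,2]<99)&(P[...,0]>590)
    q=P[m]
    if len(q)>50:
        vx,vy,x0,y0=cv2.fitLine(q[:,:2].astype(np.float32),cv2.DIST_HUBER,0,.01,.01).ravel()
        print(n,"tube",len(q),np.degrees(np.arctan2(vy,vx)).round(2),x0,y0, (x0+vx/vy*(-30-y0)).round(1))
    for nm,c0,lo,hi,r in [("pin",(531,15),157,163,14),("hub",(527,-32),147,153,24)]:
        m=(P[...,2]>lo)&(P[...,2]<hi)&(np.hypot(P[...,0]-c0[0],P[...,1]-c0[1])<r)
        q=P[m]
        if len(q)>8:
            (cx,cy),rr=cv2.minEnclosingCircle(q[:,:2].astype(np.float32)); print(n,nm,len(q),np.median(q,0).round(1),cx,cy,rr)
    m=near&(P[...,2]>196)&(P[...,2]<216)&(P[...,1]<-50); q=P[m]
    if len(q): print(n,"handle",len(q),np.percentile(q,[2,50,98],axis=0).round(1).tolist())
    m=near&(P[...,2]>155)&(P[...,2]<190)&(P[...,1]<-50); q=P[m]
    if len(q): print(n,"handle body",len(q),np.percentile(q,[2,50,98],axis=0).round(1).tolist())
# bracket
P=D["wrist"]["P"];m=(abs(P[...,2]-65.5)<2.5)&(P[...,1]>40)&(P[...,0]<575);q=P[m]
big=np.zeros((400,400),np.uint8)
for p in q:
    u=int((p[0]-480)*4);v=int((110-p[1])*4)
    if 0<=u<400 and 0<=v<400: cv2.circle(big,(u,v),3,255,-1)
cv2.imwrite("pics/br.png",big)
```

```text
wrist tube 9085 86.47 615.9991 25.297842 612.6
wrist pin 637 [528.6  10.2 159.2] 528.48046875 9.882182121276855 7.9447736740112305
wrist hub 1920 [525.8 -36.9 149. ] 526.1400146484375 -37.490806579589844 16.57642936706543
wrist handle 70 [[499.5, -93.4, 196.0], [504.7, -90.7, 197.6], [508.7, -89.5, 199.4]]
wrist handle body 1414 [[497.6, -99.6, 155.7], [509.1, -91.5, 172.9], [518.0, -89.4, 189.1]]
scene tube 445 86.38 620.1625 3.4740932 618.0
scene pin 16 [532.6   9.5 159.7] 530.5059204101562 7.520811557769775 8.148929595947266
scene hub 65 [529.9 -37.4 150.2] 527.659912109375 -38.48454284667969 17.003236770629883
scene handle 57 [[500.1, -109.2, 197.5], [512.6, -98.1, 207.4], [519.3, -89.9, 215.2]]
scene handle body 84 [[504.8, -109.3, 155.6], [515.7, -96.5, 173.4], [521.1, -90.0, 189.6]]
side tube 406 86.63 613.2978 -26.398785 613.1
side pin 19 [528.4   7.  160. ] 528.841796875 8.321531295776367 8.087867736816406
side hub 63 [523.6 -39.4 149.8] 524.421875 -39.664344787597656 17.6049747467041
side handle 64 [[498.4, -114.6, 196.7], [506.5, -108.0, 208.2], [516.7, -95.1, 215.8]]
side handle body 65 [[497.3, -114.5, 155.3], [504.2, -111.0, 172.1], [515.9, -99.7, 188.9]]
```

View pics/br.png

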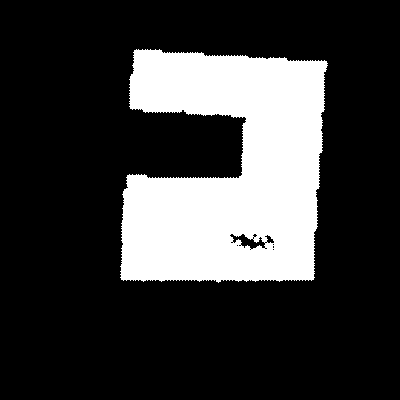

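Clamp yaw is about -3.5° from the tube direction. The measured points agree with each other:

| Point | Measured (mm) | Check |
|---|---|---|
| hub | (526, -37.8), top z 149.5 | – |
| pin | (528.5, 10) | 48 mm from hub ✓ |
| slot centre | (532.8, 74.1) | 112 mm from hub ✓, 16.8 mm wide ✓ |
| handle | (509, -100) | about 65 mm from hub ✓ |

Next is the pin.

```bash
cat >> h.py <<'E'
YAW=np.radians(-3.5); CX=np.array([np.cos(YAW),np.sin(YAW),0]);CY=np.array([-np.sin(YAW),np.cos(YAW),0])
HUB=np.array([525.9,-37.8,0])
def W(x,y,z): return HUB+CX*x+CY*y+np.array([0,0,z])
def st(l=""):
    s=bot.read_state();print(l,round(s["clock"],2),s["ee_pos"].round(1),"F",s["ft_force"].round(1),"w",round(s["grip_width"],1));return s
def save(n,tag):
    s=bot.read_state();c=bot.read_camera(n);cv2.imwrite(f"pics/{tag}_{n}.png",c["image"]);return s,c
E
python3 - <<'E'
from h import *
q=down(YAW);print(q)
bot.move_gripper(50,40)
bot.move_to(W(0,48,200),q);st()
bot.servo_line(W(0,48,141),speed=100,until_force=12);st()
bot.move_gripper(5,40);s=st("closed")
save("wrist","grip");save("scene","grip")
E
```

```text
[np.float64(-0.7067769801043796), np.float64(0.7067769801043796), np.float64(-0.021593989778020562), np.float64(0.021593989778020562)]
 1.07 [528.7  10.2 200.1] F [-0.2  0.4  0.4] w 50.3
 1.82 [529.3  10.  141.8] F [ 0.2  0.7 -0.5] w 50.2
closed 2.22 [529.1  10.1 141.5] F [-0.7  1.1  5.1] w 15.0
```

Run:
```python
from h import *
p=bot.read_state()["ee_pos"]; up=np.array([0,0,1.])
bot.servo_line(p+up*72,speed=100);st("lifted")
s,c=save("wrist","lift");save("scene","lift");save("side","lift")
```

```text
lifted 3.19 [528.7  10.1 212.7] F [-0.9 -0.5 -2.5] w 14.4
```

View pics/lift_wrist.png

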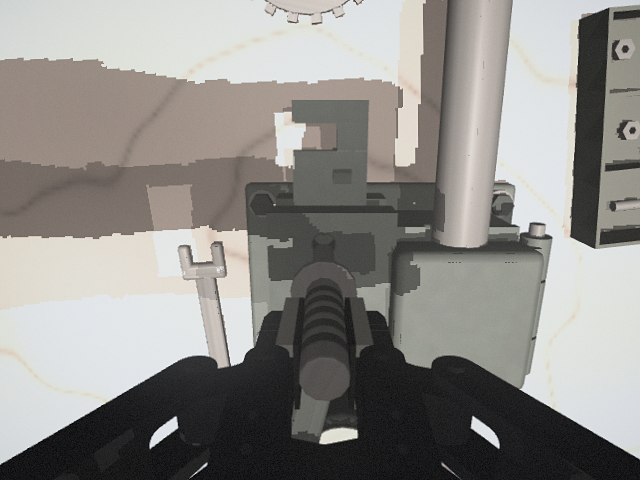

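View pics/lift_scene.png

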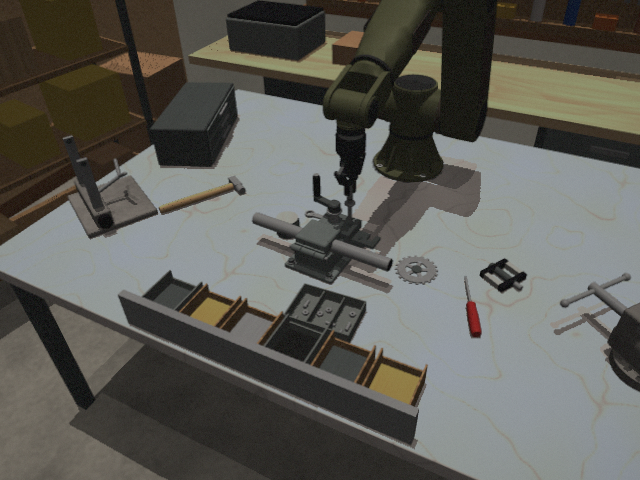

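The pin is out: its top is at (323,375) in the wrist view and it is held between the pads. The bracket slot is clear at about (318,135). Next I park it.

Run:
```python
from h import *
q=down(YAW)
g=np.array([528.9,10.1,0])  # TCP at grasp
def N(x,z): return g+CY*64+CX*x+np.array([0,0,z+51.5])
bot.servo_line(g+CX*-42+np.array([0,0,213.]),speed=200)
bot.servo_line(N(-42,160),speed=200)
bot.servo_line(N(-42,75),speed=150,until_force=10);st("low")
print(bot.servo_line(N(0,75),speed=80,until_force=10));st("in")
save("wrist","notch");save("scene","notch");save("side","notch")
```

```text
low 4.88 [491.4  76.3 127.3] F [ 0.  -0.1 -1.6] w 14.9
False
in 5.56 [532.5  74.  126.5] F [ 0.1 -0.9 -1.3] w 14.8
```

View pics/notch_wrist.png

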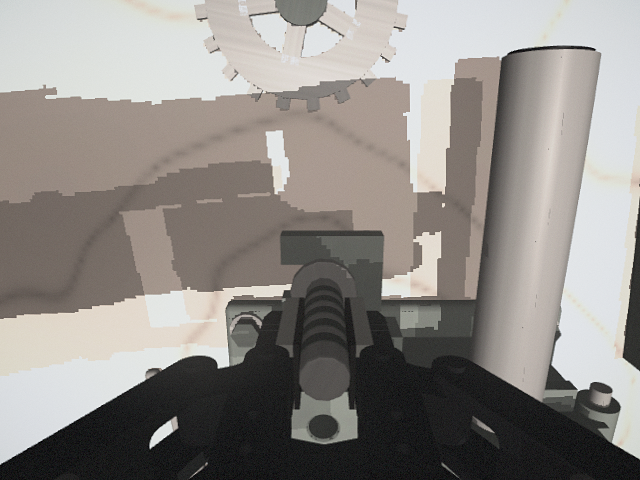

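```bash
python3 -c "
import cv2
a=cv2.imread('pics/notch_scene.png')[160:300,240:420];b=cv2.imread('pics/notch_side.png')[150:330,200:400]
cv2.imwrite('pics/n2.png',cv2.hconcat([cv2.resize(a,(400,311)),cv2.resize(b,(346,311))]))"
```

```text
(no output)
```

View pics/n2.png

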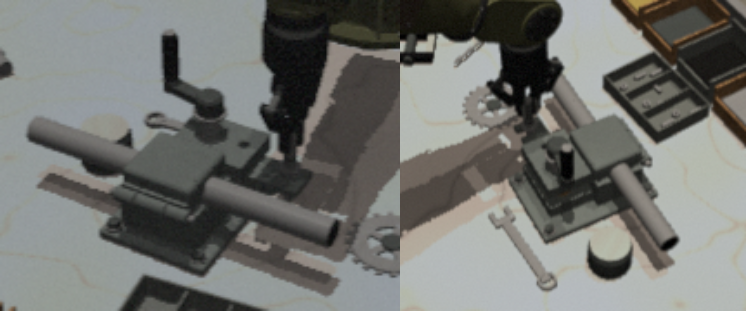

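The collar at (322,275) is centred over the bracket, and the empty bore shows at (323,425). Next I lower and release the pin.

Run:
```python
from h import *
p=bot.read_state()["ee_pos"]
print(bot.servo_line(p+np.array([0,0,-12.]),speed=30,until_force=5));st("down")
bot.move_gripper(45);s=st("open")
s,c=save("wrist","parked")
P=cloud(c,s)
bot.servo_line(s["ee_pos"]+np.array([0,0,110.]),speed=250);st("up")
s,c=save("wrist","parked2");P=cloud(c,s);np.savez("pics/parked2.npz",P=P)
q=P[(abs(P[...,2]-136)<6)&(np.hypot(P[...,0]-533,P[...,1]-74)<15)]
print(len(q),np.median(q,0),cv2.minEnclosingCircle(q[:,:2].astype(np.float32)) if len(q) else '')
h=W(0,0,0)
q=P[(abs(P[...,2]-149)<5)&(np.hypot(P[...,0]-h[0],P[...,1]-h[1])<25)]
print(len(q),np.median(q,0) if len(q) else '')
```

```text
True
down 6.07 [532.4  74.1 117.3] F [-1.6  0.6  4.4] w 14.6
open 6.47 [532.2  74.  117. ] F [-0.5 -0.5  0.7] w 45.1
up 7.11 [532.1  74.  227. ] F [ 0.6  0.1 -0.1] w 45.2
655 [532.87162331  74.49793659 135.22247492] ((532.7195434570312, 73.81948852539062), 7.91304349899292)
1130 [526.24872342 -28.19872131 148.20822924]
```

View pics/parked2_wrist.png

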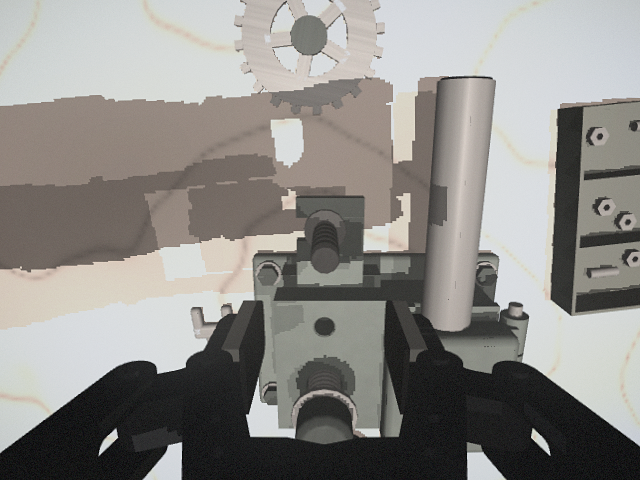

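The pin hangs in the slot: its axis is at (532.7, 74) and its top at z 135 (136 expected), so it is seated. Next I push the handle backward with closed fingers in small steps, watching the hub height in the scene and side depth images.

```bash
cat >> h.py <<'E'
def hubz(c,P,lo=143,hi=160):
    m=(np.hypot(P[...,0]-HUB[0],P[...,1]-HUB[1])<14)&(P[...,2]>lo)&(P[...,2]<hi)
    return (np.median(P[m][:,2]).round(2),int(m.sum())) if m.sum()>5 else (np.nan,int(m.sum()))
def hang(P,eye,lo=153,hi=166):
    r=np.hypot(P[...,0]-HUB[0],P[...,1]-HUB[1]);m=(r>48)&(r<82)&(P[...,2]>lo)&(P[...,2]<hi)
    q=P[m]
    if len(q)<4: return np.nan,len(q)
    d=np.median(q,0)[:2]; v=d-np.array(eye)[:2]; v/=np.linalg.norm(v)
    ctr=d+v*8.5-HUB[:2]       # visible side -> axis
    return round(float(np.arctan2(ctr[1],ctr[0])),3),len(q)
def look():
    r=[]
    for n in("scene","side"):
        c=bot.read_camera(n);P=cloud(c,None);r+=[hubz(c,P),hang(P,c["eye"])]
    return r
def pp(phi,z=191.,r=65.): return HUB+np.array([r*np.cos(phi),r*np.sin(phi),z])
E
python3 - <<'E'
from h import *
q=down(YAW)
print(look())
s=bot.read_state();bot.servo_line(s["ee_pos"]+np.array([0,0,40.]),speed=250)
bot.move_gripper(0,40)
phi=np.radians(-105.6)-0.58
bot.move_to(pp(phi,270),q);st()
bot.servo_line(pp(phi),speed=150,until_force=10);st("start")
print(look())
save("wrist","p0");save("scene","p0")
for i in range(8):
    phi+=0.05
    bot.servo_line(pp(phi),speed=60);s=bot.read_state()
    print(round(s["clock"],2),round(phi,2),s["ft_force"].round(1),look())
np.save("pics/phi.npy",phi)
save("scene","p1");save("wrist","p1")
E
```

```text
[(np.float64(150.89), 54), (-1.835, 26), (np.float64(150.89), 54), (-1.829, 27)]
 8.77 [477.1 -80.4 270.1] F [-0.1  0.7 -0.4] w 0.0
start 9.44 [477.5 -80.2 191.7] F [-0.6 -0.8 -0.4] w 0.2
[(np.float64(150.54), 52), (-1.843, 26), (np.float64(148.99), 14), (-1.814, 25)]
9.89 -2.37 [ 0.4 -0.9 -0.4] [(np.float64(150.77), 49), (-1.832, 28), (nan, 4), (-1.839, 23)]
10.24 -2.32 [-0.  -0.6 -1.1] [(np.float64(150.94), 54), (-1.843, 27), (nan, 3), (-1.843, 24)]
10.59 -2.27 [-0.4  0.2  0.1] [(np.float64(151.42), 54), (-1.856, 28), (nan, 0), (-1.834, 25)]
10.94 -2.22 [-1.   0.2 -0.6] [(np.float64(150.96), 57), (-1.813, 30), (nan, 1), (-1.78, 21)]
11.29 -2.17 [-0.4  0.6 -0.3] [(np.float64(150.8), 53), (-1.761, 32), (nan, 0), (-1.753, 21)]
11.64 -2.12 [-0.6 -0.8 -0.1] [(np.float64(151.08), 58), (-1.718, 29), (nan, 0), (-1.711, 23)]
11.99 -2.07 [-0.3 -0.6  0.2] [(np.float64(150.93), 51), (-1.673, 34), (nan, 0), (-1.684, 23)]
12.34 -2.02 [-0.5 -1.3 -0.1] [(np.float64(151.3), 52), (-1.622, 29), (nan, 0), (-1.628, 24)]
```

View pics/p1_scene.png

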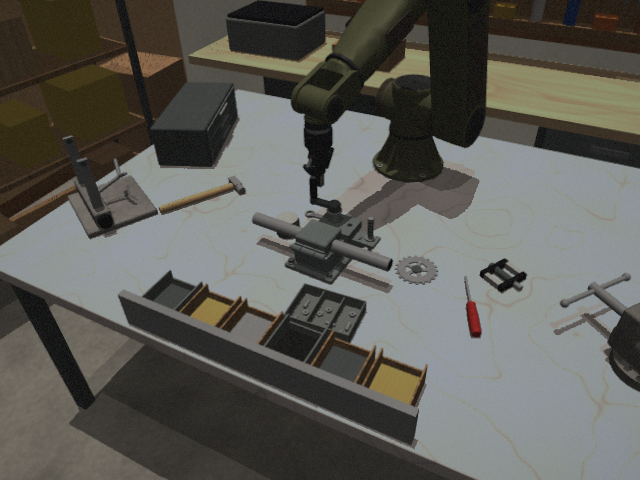

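View pics/p1_wrist.png

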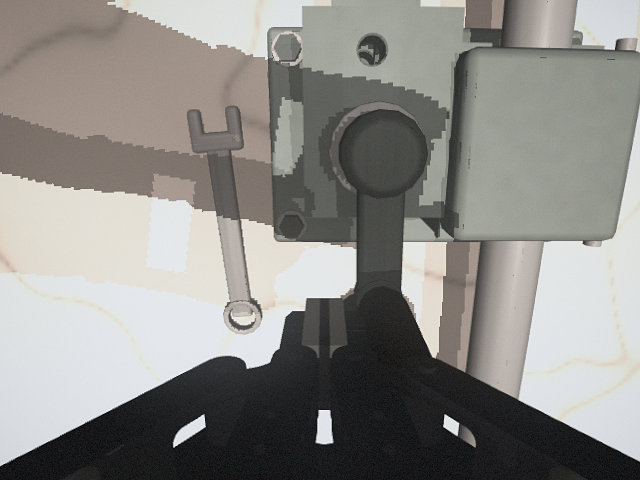

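Pushing works: the handle angle went from -1.838 to about -1.625 rad at under 1.5 N, and the hub is in view at (383,152) in the wrist picture. No drop can come before about 1.88 rad of travel, so I'll move fast up to there and then take fine steps.

```bash
cat >> h.py <<'E'
def look2():
    c=bot.read_camera("scene");P=cloud(c,None);r=[hubz(c,P),hang(P,c["eye"])]
    s=bot.read_state();c=bot.read_camera("wrist");P=cloud(c,s);r+=[hubz(c,P)]
    return [tuple(float(x) for x in a) for a in r]
E
python3 - <<'E'
from h import *
phi=float(np.load("pics/phi.npy"))
print(look2())
while phi<-0.50:
    phi+=0.19
    if bot.servo_line(pp(phi),speed=80,until_force=15): print("FORCE");break
s=st("fast"); print(round(phi,3),look2())
ref=None
for i in range(12):
    phi+=0.07
    if bot.servo_line(pp(phi),speed=60,until_force=15): print("FORCE");break
    s=bot.read_state();l=look2()
    print(round(s["clock"],2),round(phi,3),s["ft_force"].round(1),l)
    z=[l[0][0],l[2][0]]
    if ref is None: ref=z
    if any(b-a>2.5 for a,b in zip(z,ref)): print("DROP");break
np.save("pics/phi.npy",phi)
save("scene","p2");save("wrist","p2")
E
```

```text
[(151.47, 47.0), (-1.61, 32.0), (149.16, 4030.0)]
fast 15.34 [587.8 -57.5 191. ] F [ 0.  -0.6  0.2] w -0.1
-0.313 [(153.28, 58.0), (0.047, 33.0), (150.51, 3339.0)]
15.69 -0.243 [-0.1 -0.2 -0.4] [(152.32, 52.0), (0.126, 33.0), (150.55, 3264.0)]
16.04 -0.173 [ 0.4  0.  -0.5] [(151.73, 43.0), (0.153, 29.0), (150.58, 3198.0)]
16.39 -0.103 [ 0.5  0.9 -1.2] [(151.82, 34.0), (0.254, 29.0), (150.65, 3137.0)]
16.74 -0.033 [0.  0.2 0.5] [(151.66, 19.0), (0.341, 32.0), (150.74, 3055.0)]
17.09 0.037 [ 0.2 -0.8 -0.5] [(152.47, 7.0), (0.417, 28.0), (150.8, 2995.0)]
17.44 0.107 [ 0.7 -0.2  0.5] [(nan, 0.0), (0.467, 34.0), (150.86, 2936.0)]
17.79 0.177 [-0.1  0.3 -0.1] [(nan, 0.0), (0.565, 32.0), (150.92, 2882.0)]
18.14 0.247 [ 0.8  0.9 -0.1] [(nan, 0.0), (0.623, 34.0), (150.99, 2799.0)]
18.49 0.317 [ 0.5 -0.5 -0.1] [(nan, 0.0), (0.712, 29.0), (150.99, 2477.0)]
18.84 0.387 [-0.  -0.9  0.6] [(nan, 0.0), (0.742, 30.0), (151.06, 1985.0)]
19.19 0.457 [-0.4 -1.   0.7] [(nan, 0.0), (0.822, 31.0), (151.07, 1435.0)]
19.54 0.527 [-0.1 -1.   1. ] [(153.27, 6.0), (0.921, 29.0), (151.07, 869.0)]
```

View pics/p2_wrist.png

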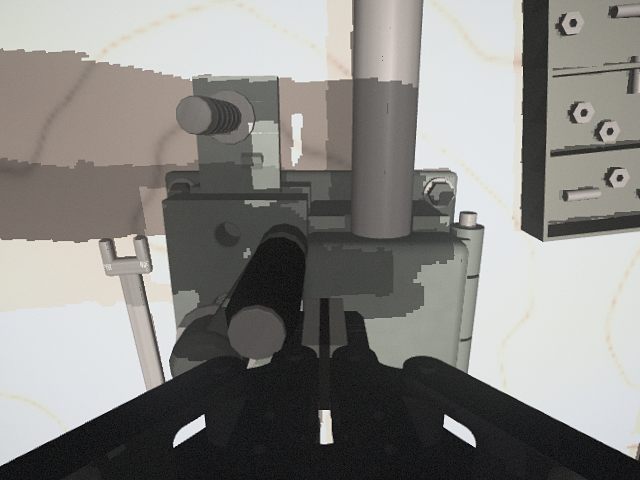

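The wrist view shows the handle's top at (257,330) with the hub going behind it. I'll now also track the height of the handle's top.

```bash
cat >> h.py <<'E'
def look3():
    c=bot.read_camera("scene");P=cloud(c,None);r=[hubz(c,P)];h=hang(P,c["eye"]);r+=[h]
    s=bot.read_state();c=bot.read_camera("wrist");P=cloud(c,s);r+=[hubz(c,P)]
    ctr=pp(h[0]); m=(np.hypot(P[...,0]-ctr[0],P[...,1]-ctr[1])<9)&(P[...,2]>200)&(P[...,2]<222)
    r+=[(np.median(P[m][:,2]) if m.sum()>20 else np.nan,m.sum())]
    return [tuple(round(float(x),2) for x in a) for a in r]
E
cat > run.py <<'E'
import sys
from h import *
phi=float(np.load("pics/phi.npy"));ref=None;n=int(sys.argv[1]);d=float(sys.argv[2])
for i in range(n):
    phi+=d
    if bot.servo_line(pp(phi),speed=60,until_force=15): print("FORCE");break
    s=bot.read_state();l=look3()
    print(round(s["clock"],2),round(phi,3),s["ft_force"].round(1),l)
    z=[l[2][0],l[3][0]]
    if ref is None: ref=z
    ref=[b if np.isnan(r) else r for r,b in zip(ref,z)]
    if any(b-a>2.5 for a,b in zip(z,ref)): print("DROP");break
np.save("pics/phi.npy",phi)
E
python3 run.py 12 0.07
```

```text
19.99 0.597 [-0.3 -0.3  0.8] [(152.08, 11.0), (1.01, 29.0), (151.06, 349.0), (214.02, 3849.0)]
20.34 0.667 [ 0.4 -0.5  1.7] [(152.56, 26.0), (1.08, 28.0), (150.52, 10.0), (214.12, 3747.0)]
20.69 0.737 [-0.5  0.1  0.6] [(153.03, 34.0), (1.17, 27.0), (nan, 0.0), (214.12, 3624.0)]
21.04 0.807 [ 0.7 -1.1  1.9] [(153.59, 51.0), (1.23, 28.0), (nan, 0.0), (214.13, 3472.0)]
21.39 0.877 [ 0.  -0.6  3. ] [(153.19, 51.0), (1.29, 30.0), (nan, 0.0), (214.16, 3199.0)]
21.74 0.947 [ 1.2 -0.1  2.3] [(153.2, 53.0), (1.37, 32.0), (nan, 0.0), (214.03, 2810.0)]
22.09 1.017 [0.4 0.1 4.2] [(153.18, 54.0), (1.47, 25.0), (nan, 0.0), (214.01, 2117.0)]
22.44 1.087 [ 0.4 -0.2  4.2] [(152.9, 54.0), (1.5, 26.0), (nan, 0.0), (212.96, 2073.0)]
22.79 1.157 [ 0.5 -0.4  4.8] [(153.23, 46.0), (1.59, 24.0), (nan, 0.0), (210.57, 1180.0)]
DROP
```

Run:
```python
from h import *
save("wrist","p3");s,c=save("scene","p3");s,d=save("side","p3")
a=c["image"][130:270,240:420];b=d["image"][150:330,200:400]
cv2.imwrite('pics/p3c.png',cv2.hconcat([cv2.resize(a,(400,311)),cv2.resize(b,(346,311))]))
```

```text
(no output)
```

View pics/p3_wrist.png

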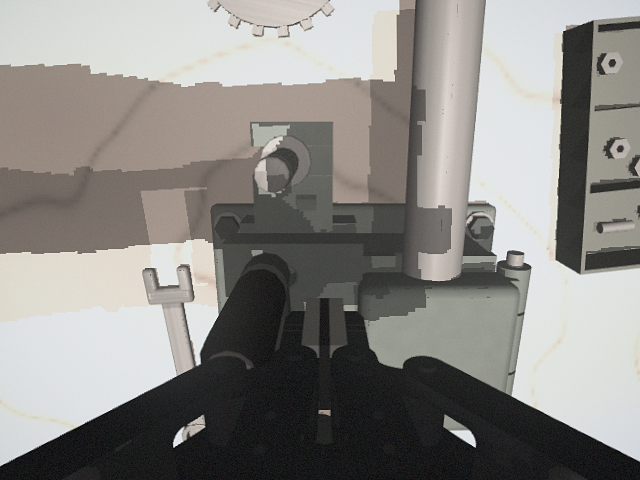

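View pics/p3c.png

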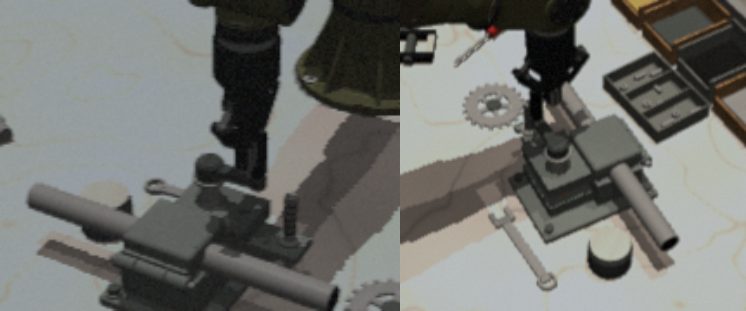

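The handle's top is just touching the finger linkage above it: force +4.8 N in z, and the top is occluded at (235,360). The hub has not dropped (scene 153.2). I'll raise the tool 12 mm and carry on, using the scene hub height, which is clearly visible here.

```bash
sed -i 's/def pp(phi,z=191.,/def pp(phi,z=203.,/' h.py
sed -i 's/z=\[l\[2\]\[0\],l\[3\]\[0\]\]/z=[l[0][0],l[2][0]]/' run.py
python3 - <<'E'
from h import *
phi=float(np.load("pics/phi.npy"))
bot.servo_line(pp(phi),speed=60);st("raised");print(look3())
E
python3 run.py 10 0.07
```

```text
raised 23.39 [552.1  21.7 203.3] F [ 0.4 -0.8 -0.5] w 0.1
[(153.46, 59.0), (1.58, 29.0), (nan, 0.0), (214.07, 2029.0)]
23.74 1.227 [-0.2  0.4 -1.3] [(153.31, 51.0), (1.6, 25.0), (nan, 0.0), (213.63, 1880.0)]
24.09 1.297 [ 1.2  0.4 -0.8] [(153.7, 53.0), (1.67, 32.0), (151.76, 42.0), (212.43, 1590.0)]
24.44 1.367 [-0.4 -0.5 -0.1] [(153.38, 50.0), (1.75, 27.0), (152.0, 172.0), (211.38, 1218.0)]
24.79 1.437 [-0.4  0.9  0.7] [(153.9, 58.0), (1.83, 33.0), (152.14, 245.0), (211.22, 855.0)]
25.14 1.507 [-0.  -0.7 -0.6] [(153.64, 57.0), (1.9, 28.0), (152.16, 264.0), (210.65, 689.0)]
25.49 1.577 [ 0.1 -0.2 -0.1] [(153.85, 57.0), (1.99, 29.0), (152.18, 252.0), (211.01, 269.0)]
25.84 1.647 [0.7 0.5 0.2] [(153.61, 55.0), (2.06, 29.0), (152.25, 189.0), (210.06, 224.0)]
26.19 1.717 [0.6 0.4 0.4] [(154.3, 52.0), (2.15, 31.0), (152.05, 53.0), (208.91, 42.0)]
26.54 1.787 [-0.3  0.  -1.1] [(153.26, 52.0), (2.2, 29.0), (nan, 0.0), (207.64, 46.0)]
26.89 1.857 [-0.1 -0.5 -0.3] [(149.31, 51.0), (2.24, 30.0), (nan, 0.0), (203.21, 258.0)]
DROP
```

The hub fell from about 153.6 to 149.3 at handle angle about 2.24 rad, 0.65 turn backward from the start. I'll lift off, verify from above, and measure the handle and hub before gripping.

Run:
```python
from h import *
q=down(YAW)
s=bot.read_state();p=s["ee_pos"]
bot.servo_line(p+np.array([0,0,75.]),speed=200)
bot.move_gripper(50,40)
bot.servo_line(np.array([515,-30,290.]),speed=200)
s,c=save("wrist","d");P=cloud(c,s);st()
print("hub",hubz(c,P), look())
for nm,lo,hi,c0,rr in [("hub",145,153,HUB,20),("handle",204,214,pp(2.25),16),("pin",131,138,W(0,112,0),14)]:
    m=(P[...,2]>lo)&(P[...,2]<hi)&(np.hypot(P[...,0]-c0[0],P[...,1]-c0[1])<rr);a=P[m]
    if len(a): print(nm,len(a),np.median(a,0).round(1),cv2.minEnclosingCircle(a[:,:2].astype(np.float32)))
```

```text
28.53 [514.9 -29.8 289.8] F [ 0.3  0.8 -0.1] w 49.7
hub (np.float64(147.31), 1320) [(np.float64(149.47), 52), (2.255, 33), (np.float64(148.14), 55), (2.291, 26)]
hub 1611 [525.5 -37.3 147.2] ((525.56689453125, -37.586021423339844), 16.5139217376709)
handle 1012 [485.1  13.  209.9] ((484.6989440917969, 12.468876838684082), 9.502669334411621)
pin 519 [532.1  73.2 135.1] ((532.2092895507812, 73.44082641601562), 7.883643627166748)
```

View pics/d_wrist.png

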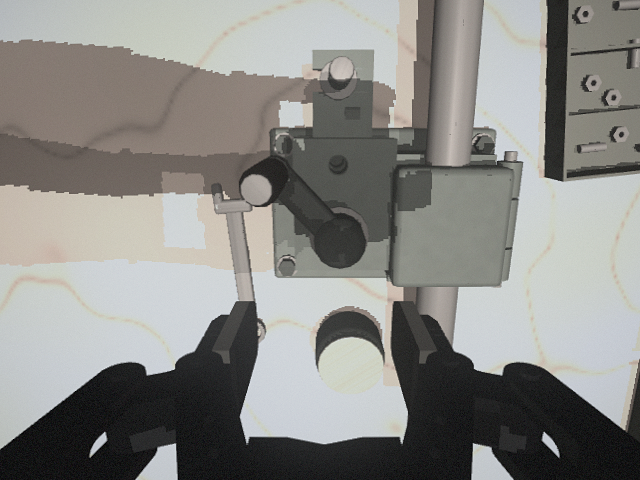

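The drop is confirmed: wrist hub height went from about 152.3 to 147.3. The handle is at (484.8, 12.6), angle 2.254 rad, radius 64.6. Allowing half of the last step, I take the drop angle as about 2.22 rad. Next I grip the handle and carry it one turn clockwise along the thread's helix.

Run:
```python
from h import *
q=down(YAW); h=np.array([484.9,12.6,0])
bot.servo_line(h+[0,0,275],speed=200);st()
bot.servo_line(h+[0,0,186],speed=120,until_force=10);s=st("at")
bot.move_gripper(10,25);s=st("closed");print(look())
p=s["ee_pos"]; a0=2.254
C=p-np.array([65*np.cos(a0),65*np.sin(a0),0]); np.save("pics/C.npy",C);print(C)
a=a0
for i in range(8):
    a-=0.2
    bot.servo_line(C+np.array([65*np.cos(a),65*np.sin(a),-5*(a0-a)/(2*np.pi)]),speed=80)
    s=bot.read_state();f=s["ft_force"]
    print(round(s["clock"],2),round(a,3),f.round(1),round(s["grip_width"],1))
    if np.linalg.norm(f)>25: print("HIGH");break
np.save("pics/a.npy",a);print(look())
save("scene","f1");save("wrist","f1")
```

```text
29.06 [484.8  13.3 275.2] F [ 0.  -0.8 -0.3] w 50.0
at 29.95 [485.3  12.5 186.7] F [0.6 0.6 0.1] w 50.1
closed 30.31 [485.1  12.7 186.5] F [-1.8  0.8  3.4] w 21.3
[(np.float64(149.2), 54), (2.222, 28), (np.float64(148.76), 54), (2.249, 21)]
[526.10250505 -37.72917533 186.51999749]
30.73 2.054 [ 2.6 -0.   2. ] 21.2
31.03 1.854 [ 2.9 -2.4  1.9] 21.2
31.34 1.654 [ 2.6 -4.1  2. ] 21.4
31.65 1.454 [ 1.4 -6.3  1.9] 21.3
31.96 1.254 [-0.4 -6.1  3.1] 21.5
32.27 1.054 [-1.6 -7.2  3.3] 21.3
32.58 0.854 [-2.9 -6.   3.9] 21.1
32.88 0.654 [-4.3 -6.9  4.7] 21.5
[(nan, 5), (0.681, 30), (np.float64(148.09), 52), (0.586, 25)]
```

View pics/f1_wrist.png

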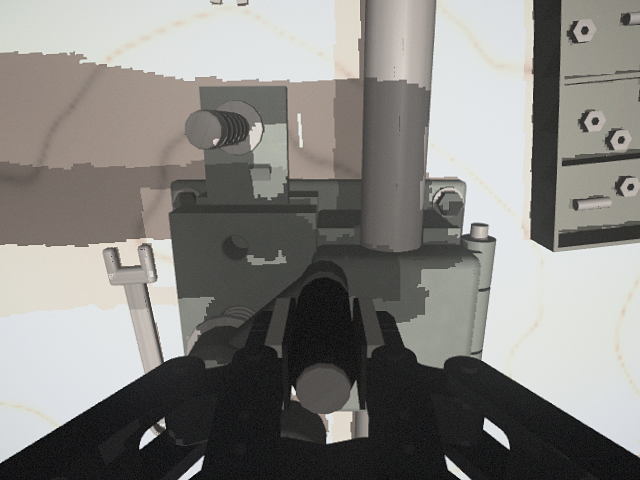

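The forces stay under 9 N and the handle is gripped at (322,385). Next I finish the turn to the target angle, 2.22 - 2π.

Run:
```python
from h import *
C=np.load("pics/C.npy");a0=2.254;a=float(np.load("pics/a.npy"));T=2.22-2*np.pi
n=23
for t in np.linspace(a,T,n+1)[1:]:
    bot.servo_line(C+np.array([65*np.cos(t),65*np.sin(t),-5*(a0-t)/(2*np.pi)]),speed=80)
    s=bot.read_state();f=s["ft_force"]
    print(round(s["clock"],2),round(t,3),f.round(1))
    if np.linalg.norm(f)>30: print("HIGH");break
st("end");print(look())
save("scene","f2");save("wrist","f2")
```

```text
33.4 0.449 [-6.1 -6.1  4.7]
33.72 0.244 [-5.7 -3.4  5.2]
34.03 0.039 [-6.5 -1.5  5. ]
34.35 -0.166 [-6.6 -1.1  5.5]
34.67 -0.371 [-4.5 -0.3  5.6]
34.98 -0.577 [-5.3  0.9  5.9]
35.3 -0.782 [-3.3  0.5  4.4]
35.62 -0.987 [-2.2 -0.2  3. ]
35.93 -1.192 [-0.5 -3.   4.2]
36.25 -1.397 [-0.1 -4.4  4.1]
36.57 -1.602 [-2.4 -6.5  4.8]
36.88 -1.807 [-4.1 -6.9  5. ]
37.2 -2.012 [-5.9 -7.9  6.5]
37.52 -2.217 [-7.2 -6.1  7.6]
37.83 -2.422 [-9.  -7.1  8.3]
38.15 -2.628 [-10.9  -1.6   9.4]
38.47 -2.833 [-10.6  -1.1   9.8]
38.78 -3.038 [-8.2  1.9  9.1]
39.1 -3.243 [-4.7  4.3  8.4]
39.42 -3.448 [-3.5  4.   5.5]
39.73 -3.653 [0.4 3.6 4.9]
40.05 -3.858 [0.7 3.1 4.3]
40.37 -4.063 [1.  2.3 3.9]
end 40.37 [486.9  14.  181.5] F [1.  2.3 3.9] w 21.5
[(np.float64(144.27), 37), (2.191, 23), (np.float64(144.61), 35), (2.231, 23)]
```

View pics/f2_wrist.png

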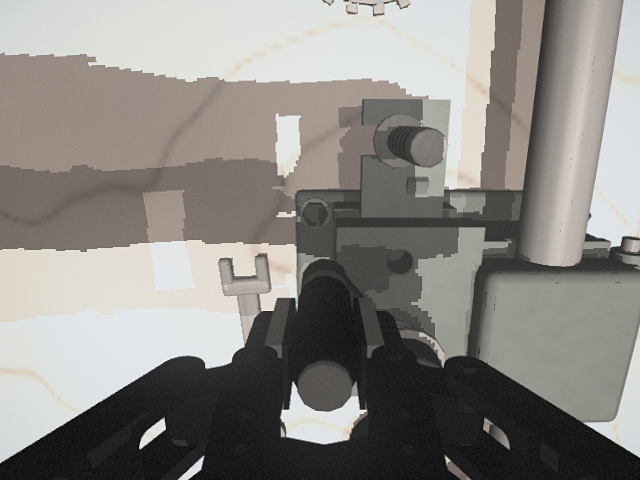

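View pics/f2_scene.png

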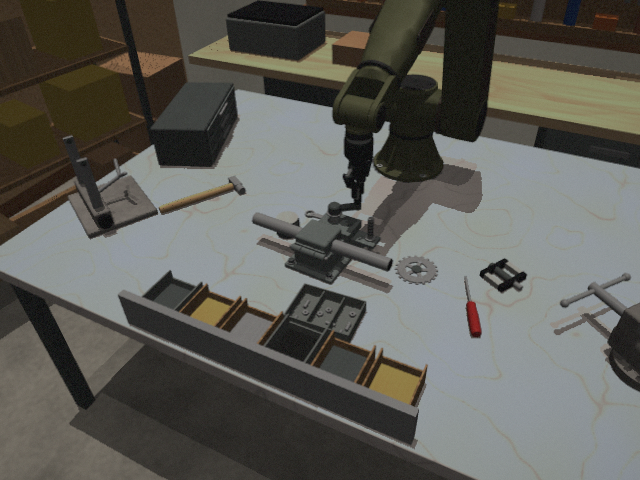

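Run:
```python
from h import *
bot.dwell(0.5);st("hold");print(look());print(bot.finish_job());st()
```

```text
hold 41.07 [486.8  14.  181.5] F [-0.6  1.   3.7] w 21.5
[(np.float64(145.16), 38), (2.196, 22), (np.float64(144.85), 26), (2.209, 19)]
the job is handed in; nothing more can be done
None
the job is handed in; nothing more can be done
```

The job is done and handed in at about 41 s. The pin hangs in the slotted bracket, and the arm is holding the handle one full turn forward of the thread's drop.

- **Pin:** I drew it out of its bore and hung it by its collar in the bracket slot. Its top measured z 135 (136 expected), within about 1 mm of the slot seat. The later pictures show it still there.
- **Backward turn:** I pushed the crank by the handle's side with closed fingers. The hub dropped about 5 mm (152.3 to 147.3) at a handle angle of about 2.22 rad, 0.65 turn back from the start. The step size leaves that angle uncertain by about 0.035 rad.
- **Forward turn:** I gripped the handle and carried it one turn clockwise, letting it sink with the thread. Forces on the tool stayed under about 15 N. At the end the hub had sunk about 5 mm (149.2 to between 144.3 and 145.2), and the scene and side cameras read the crank at 2.20 and 2.21 rad.

**Checks that disagreed:**
- **Camera height:** the scene camera reads the hub 1 to 2 mm higher than the wrist camera, so I relied only on changes within one camera.
- **False drop reading:** partway through the backward turn, the finger linkage touched the handle's top with about 5 N and gave a false drop reading. The hub had not dropped, so I raised the tool 12 mm and carried on.

I touched nothing else on the bench.

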